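# Transfer empty reels to the winder rack in reverse order

### The arm

A 6-joint arm with a two-finger parallel gripper is mounted at the origin on the work surface. World frame = base frame: x ahead of the robot, y to its left, z up, the work surface at z = 0. Lengths are in m, angles in rad, forces in N, time in s.
With the tool pointing down it reaches from about 0.35 to 0.975 m from the base axis. Payload 4.9 kg.
Tool frame: the origin (TCP) lies on the centre line of the jaws, within the pads' length; the fingertips stand 14 mm ahead of it and the grasp point (between the pads) lies 5 mm behind it; z points along the fingers, y is the line along which they close (so a half turn about z gives the same grasp; the last joint's range is limited). The gripper opens to 85 mm and grips with 20 to 120 N. Pads are 22 mm wide; open, the fingers measure 114 mm over their backs; the gripper's body (76 mm by 85 mm) begins 54 mm behind the grasp point. The pads swing forward as they close: fully open they stand 13 mm farther back than shut.
Start: joints at [1.206, 0.053, 1.613, -0, 1.476, -0.119], TCP at [0.152, 0.606, 0.245] pointing down, gripper open.
Joint ranges: [-3.01, 3.01], [-1.01, 2.22], [0.06, 2.58], [-1.02, 4.17], [0.09, 2.62], [-3.14, 3.14]. Speed limits (rad/s): [2.57, 2.57, 3.14, 3.14, 3.14, 3.14].

### API

Orientations are given as a unit quaternion [w, x, y, z].
In Python, from plant import * gives the robot as it stands.
- The arm moves only by the tool send_rows, never from a script. Its argument "steps" is a list of rows, each an object with "translation": the shift along the tool's x, y, z in cm, a list of three; "delta_rot": the turn, a rotation vector about the tool's x, y, z in rad, a list of three; "jaw": the finger opening in cm, from 0 to 8.54. In form: [{"translation": [dx, dy, dz], "delta_rot": [rx, ry, rz], "jaw": jaw}, ...]. A call has exactly 8 rows; each row is the pose to reach, as a shift and turn from the pose commanded when the call began, along the tool's axes at that moment; what a row does not reach only later rows make up. A row lasts 1/10 s, in which the tool goes at most 50 mm and 8.59 degrees, less where a joint would pass 70% of its speed; a pose out of reach is approached as far as the arm can. A call with a gripper value outside its range is refused whole. The fingers move at their own pace and stop on an object; the grip force is fixed at half the most. Time passes only in rows, so rows that repeat a pose let the fingers close, or fill a call up. It gives the time, the measured TCP pose, the force, the opening and the grip force at its end, in the units of the state.
- state(): the state, without advancing time (a new reading comes with each control period).
- grab_frame(name): name is "scene" or "top"; returns a dict with "pixels" (420x560x3 uint8, blue, green, red), "range_z" (420x560 float32, m along the optical axis (not along the pixel's ray), 0 where there is no reading), "fx", "fy", "cx", "cy" (pixels), "rvec" (rotation vector, rad) and "tvec" (3), from world to camera coordinates, as OpenCV has them. Camera axes: x right, y down, z forward; pixel columns grow to the right and rows downward; lengths in m; the calibration is good to about 2 mm. A picture is of the moment at which its call begins.
- job_done(): hands the job in; it is judged then, once.
The state is a dict: "time": time; "joint_pos": joint angles; "joint_vel": joint speeds; "joint_efforts": joint torques, N m; "tool_pos": TCP position; "tool_rot": TCP orientation; "contact_force": force on the tool from outside, world axes, zero at the start; "ft_torque": the same for the moment, N m; "gripper_width": opening from 0.0 (shut) to 1.0 (fully open); "grasp_force": force on a finger pad.
Only numpy, scipy, OpenCV 4.12 (cv2) and the standard library are available. Lean on these libraries where they do the work, as an engineer would, in place of code of your own. Each camera call takes 0.05 s, during which the arm holds its last target. There are 200 camera calls.

### The job

Move the four empty reels from the row of blue stands to the empty grey rack, in reverse order: the reel that stands leftmost in the row of stands (seen from the robot) goes to the rightmost place of the rack, the next one to the place beside it, and so on until the rightmost reel is in the leftmost place. Each reel must end with its axle fully down in both forks of its place, let go and at rest; leave the bottle standing where it is.

Things in the scene. Friction and masses are not known exactly. Their poses are not given: they have to be found in the camera images.
- reel_A: Empty white plastic reel on edge, diameter 100 mm, 12 mm wide over its stiff flanges, 3 large round grey windows in each. Origin: its centre; y axis along its steel axle (8 mm thick, 66 mm long, sticking out both sides; grey hub boss 20 mm across, 24 mm wide). Can be pinched across the flanges from above near its top, e.g. 36 mm above the centre, clear of the forks. Any turn about the axle will do. 50 to 110 g.
- reel_B: Empty white plastic reel on edge, diameter 100 mm, 16 mm wide over its stiff flanges, 4 round grey windows in each. Origin: its centre; y axis along its steel axle (8 mm thick, 66 mm long, sticking out both sides; grey hub boss 20 mm across, 24 mm wide). Can be pinched across the flanges from above near its top, e.g. 36 mm above the centre, clear of the forks. Any turn about the axle will do. 50 to 110 g.
- reel_C: Empty white plastic reel on edge, diameter 100 mm, 20 mm wide over its stiff flanges, 5 round grey windows in each. Origin: its centre; y axis along its steel axle (8 mm thick, 66 mm long, sticking out both sides; grey hub boss 20 mm across, 24 mm wide). Can be pinched across the flanges from above near its top, e.g. 36 mm above the centre, clear of the forks. Any turn about the axle will do. 50 to 110 g.
- reel_D: Empty white plastic reel on edge, diameter 100 mm, 24 mm wide over its stiff flanges, 6 small round grey windows in each. Origin: its centre; y axis along its steel axle (8 mm thick, 66 mm long, sticking out both sides; grey hub boss 20 mm across, 24 mm wide). Can be pinched across the flanges from above near its top, e.g. 36 mm above the centre, clear of the forks. Any turn about the axle will do. 50 to 110 g.
- stand_A: Fixed blue plastic stand where reel_A starts; four alike, 76 mm apart, in a row on an 8 mm aluminium rail. Origin: under the centre of its 80 x 62 mm foot. x points away from the robot, y left along the row (within 15 degrees). Two upright V forks, 4 mm thick, at y = -22 and +22 mm, V mouth 31 mm wide, tops 72 mm above the origin; a seated axle lies along y, 62 mm above the origin.
- stand_B: Fixed blue plastic stand where reel_B starts; four alike, 76 mm apart, in a row on an 8 mm aluminium rail. Origin: under the centre of its 80 x 62 mm foot. x points away from the robot, y left along the row (within 15 degrees). Two upright V forks, 4 mm thick, at y = -22 and +22 mm, V mouth 31 mm wide, tops 72 mm above the origin; a seated axle lies along y, 62 mm above the origin.
- stand_C: Fixed blue plastic stand where reel_C starts; four alike, 76 mm apart, in a row on an 8 mm aluminium rail. Origin: under the centre of its 80 x 62 mm foot. x points away from the robot, y left along the row (within 15 degrees). Two upright V forks, 4 mm thick, at y = -22 and +22 mm, V mouth 31 mm wide, tops 72 mm above the origin; a seated axle lies along y, 62 mm above the origin.
- stand_D: Fixed blue plastic stand where reel_D starts; four alike, 76 mm apart, in a row on an 8 mm aluminium rail. Origin: under the centre of its 80 x 62 mm foot. x points away from the robot, y left along the row (within 15 degrees). Two upright V forks, 4 mm thick, at y = -22 and +22 mm, V mouth 31 mm wide, tops 72 mm above the origin; a seated axle lies along y, 62 mm above the origin.
- rack: Empty fixed grey rack, 110 x 318 mm, four places. Origin: under the base's centre, on the table; x away from the robot, y left along the row (within 15 degrees). Places at x = 0, y = +114, +38, -38, -114 mm: each two V forks, 4 mm thick, 22 mm either side, V mouth 31 mm, tops 80 mm up. Seated axle along y, 70 mm up, 8 mm play either way; seated reel tops 120 mm up.
- bottle: Bystander: a standing bottle, 52 mm across, 120 mm high, beyond the racks; origin at the centre of its underside.
Mind the look-alikes: they are no part of the job. What is shaped like the reel_D but pink or yellow is not meant. Leave any red look-alike of the reel_A alone.

How it is judged:
At the end, for the whole second after the job is handed in: Every reel is in the rack place mirroring its stand's place in the row: centre within 12 mm along the rack, 6 mm across it and 5 mm of the 70 mm seated height, axle within 0.15 rad of the rack's y axis, at rest (under 0.02 m/s, 0.3 rad/s) (((y of each of stand_B, stand_C, stand_D in the frame of stand_A below 0 m and y of reel_A in the frame of rack between -0.126 and -0.102 m) or (y of each of stand_B, stand_C in the frame of stand_A below 0 m and y of stand_D in the frame of stand_A above 0 m and y of reel_A in the frame of rack between -0.05 and -0.026 m) or (y of each of stand_B, stand_D in the frame of stand_A below 0 m and y of stand_C in the frame of stand_A above 0 m and y of reel_A in the frame of rack between -0.05 and -0.026 m) or (y of stand_B in the frame of stand_A below 0 m and y of each of stand_C, stand_D in the frame of stand_A above 0 m and y of reel_A in the frame of rack between 0.026 and 0.05 m) or (y of stand_B in the frame of stand_A above 0 m and y of each of stand_C, stand_D in the frame of stand_A below 0 m and y of reel_A in the frame of rack between -0.05 and -0.026 m) or (y of each of stand_B, stand_D in the frame of stand_A above 0 m and y of stand_C in the frame of stand_A below 0 m and y of reel_A in the frame of rack between 0.026 and 0.05 m) or (y of each of stand_B, stand_C in the frame of stand_A above 0 m and y of stand_D in the frame of stand_A below 0 m and y of reel_A in the frame of rack between 0.026 and 0.05 m) or (y of each of stand_B, stand_C, stand_D in the frame of stand_A above 0 m and y of reel_A in the frame of rack between 0.102 and 0.126 m)) and x of reel_A in the frame of rack between -0.006 and 0.006 m and z of reel_A in the frame of rack between 0.065 and 0.075 m and angle between the y axis of each of reel_A, reel_B, reel_C, reel_D and the y axis of rack, either way round below 0.15 rad and linear speed of each of reel_A, reel_B, reel_C, reel_D below 0.02 m/s and angular speed of each of reel_A, reel_B, reel_C, reel_D below 0.3 rad/s and ((y of each of stand_A, stand_C, stand_D in the frame of stand_B below 0 m and y of reel_B in the frame of rack between -0.126 and -0.102 m) or (y of each of stand_A, stand_C in the frame of stand_B below 0 m and y of stand_D in the frame of stand_B above 0 m and y of reel_B in the frame of rack between -0.05 and -0.026 m) or (y of each of stand_A, stand_D in the frame of stand_B below 0 m and y of stand_C in the frame of stand_B above 0 m and y of reel_B in the frame of rack between -0.05 and -0.026 m) or (y of stand_A in the frame of stand_B below 0 m and y of each of stand_C, stand_D in the frame of stand_B above 0 m and y of reel_B in the frame of rack between 0.026 and 0.05 m) or (y of stand_A in the frame of stand_B above 0 m and y of each of stand_C, stand_D in the frame of stand_B below 0 m and y of reel_B in the frame of rack between -0.05 and -0.026 m) or (y of each of stand_A, stand_D in the frame of stand_B above 0 m and y of stand_C in the frame of stand_B below 0 m and y of reel_B in the frame of rack between 0.026 and 0.05 m) or (y of each of stand_A, stand_C in the frame of stand_B above 0 m and y of stand_D in the frame of stand_B below 0 m and y of reel_B in the frame of rack between 0.026 and 0.05 m) or (y of each of stand_A, stand_C, stand_D in the frame of stand_B above 0 m and y of reel_B in the frame of rack between 0.102 and 0.126 m)) and x of reel_B in the frame of rack between -0.006 and 0.006 m and z of reel_B in the frame of rack between 0.065 and 0.075 m and ((y of each of stand_A, stand_B, stand_D in the frame of stand_C below 0 m and y of reel_C in the frame of rack between -0.126 and -0.102 m) or (y of each of stand_A, stand_B in the frame of stand_C below 0 m and y of stand_D in the frame of stand_C above 0 m and y of reel_C in the frame of rack between -0.05 and -0.026 m) or (y of each of stand_A, stand_D in the frame of stand_C below 0 m and y of stand_B in the frame of stand_C above 0 m and y of reel_C in the frame of rack between -0.05 and -0.026 m) or (y of stand_A in the frame of stand_C below 0 m and y of each of stand_B, stand_D in the frame of stand_C above 0 m and y of reel_C in the frame of rack between 0.026 and 0.05 m) or (y of stand_A in the frame of stand_C above 0 m and y of each of stand_B, stand_D in the frame of stand_C below 0 m and y of reel_C in the frame of rack between -0.05 and -0.026 m) or (y of each of stand_A, stand_D in the frame of stand_C above 0 m and y of stand_B in the frame of stand_C below 0 m and y of reel_C in the frame of rack between 0.026 and 0.05 m) or (y of each of stand_A, stand_B in the frame of stand_C above 0 m and y of stand_D in the frame of stand_C below 0 m and y of reel_C in the frame of rack between 0.026 and 0.05 m) or (y of each of stand_A, stand_B, stand_D in the frame of stand_C above 0 m and y of reel_C in the frame of rack between 0.102 and 0.126 m)) and x of reel_C in the frame of rack between -0.006 and 0.006 m and z of reel_C in the frame of rack between 0.065 and 0.075 m and ((y of each of stand_A, stand_B, stand_C in the frame of stand_D below 0 m and y of reel_D in the frame of rack between -0.126 and -0.102 m) or (y of each of stand_A, stand_B in the frame of stand_D below 0 m and y of stand_C in the frame of stand_D above 0 m and y of reel_D in the frame of rack between -0.05 and -0.026 m) or (y of each of stand_A, stand_C in the frame of stand_D below 0 m and y of stand_B in the frame of stand_D above 0 m and y of reel_D in the frame of rack between -0.05 and -0.026 m) or (y of stand_A in the frame of stand_D below 0 m and y of each of stand_B, stand_C in the frame of stand_D above 0 m and y of reel_D in the frame of rack between 0.026 and 0.05 m) or (y of stand_A in the frame of stand_D above 0 m and y of each of stand_B, stand_C in the frame of stand_D below 0 m and y of reel_D in the frame of rack between -0.05 and -0.026 m) or (y of each of stand_A, stand_C in the frame of stand_D above 0 m and y of stand_B in the frame of stand_D below 0 m and y of reel_D in the frame of rack between 0.026 and 0.05 m) or (y of each of stand_A, stand_B in the frame of stand_D above 0 m and y of stand_C in the frame of stand_D below 0 m and y of reel_D in the frame of rack between 0.026 and 0.05 m) or (y of each of stand_A, stand_B, stand_C in the frame of stand_D above 0 m and y of reel_D in the frame of rack between 0.102 and 0.126 m)) and x of reel_D in the frame of rack between -0.006 and 0.006 m and z of reel_D in the frame of rack between 0.065 and 0.075 m); the robot touches nothing.
It fails at once if the bottle is moved by more than 30 mm or knocked over (distance of bottle from where it was at the start of the episode above 0.03 m or angle between bottle's own z axis and vertical above 0.5 rad).
It also fails if it takes over 109 s, if anything falls off the work surface, if the arm or the gripper's body presses on something with over 40 N, if the wrist force passes 120 N, or if a joint passes its speed limit or range.

## Working session

There is one attempt and no reset: what is moved stays moved. The work goes in short steps, Python scripts to look and compute and a tool call to move; the robot and the scene stay as the last step left them, time stands still between calls to the robot, and variables do not carry over. Pictures are saved under pics/ and viewed, at most 14 in all, crops included, and the job is handed in when it is done.

Besides the shell and the picture viewer there is one more tool, called after "Request:" as name(argument=value, ...) on one line, values as JSON. send_rows: Moves the arm, as the interface text tells. Its arguments: {"type":"object","properties":{"steps":{"type":"array","items":{"type":"object","properties":{"translation":{"type":"array","items":{"type":"number"}},"delta_rot":{"type":"array","items":{"type":"number"}},"jaw":{"type":"number"}}}}},"required":["steps"]}

```bash
ls; mkdir -p pics; python3 - <<'E'
from plant import *
import cv2,numpy as np
print(state())
for n in ("scene","top"):
    f=grab_frame(n); cv2.imwrite(f"pics/{n}0.png",f["pixels"]); np.savez(f"pics/{n}0.npz",**f)
    R=cv2.Rodrigues(np.array(f["rvec"],float))[0]; print(n,f["fx"],f["cx"],f["cy"],-R.T@np.array(f["tvec"]).ravel(),R.round(2).tolist())
E
```

```text
pics
{'time': 0.0, 'joint_pos': array([ 1.20599270e+00,  5.33439147e-02,  1.61431676e+00,  1.75011408e-05,
        1.47595946e+00, -1.19031048e-01]), 'joint_vel': array([ 0.00054322,  0.00074638,  0.00011754, -0.00150589, -0.00099139,
       -0.00073792]), 'joint_efforts': array([ 8.87588158e-05, -3.93692207e+01, -3.70173597e+01, -1.87612051e-05,
        7.03830548e-03,  5.71309187e-06]), 'tool_pos': array([0.15186701, 0.60565733, 0.2440574 ]), 'tool_rot': array([-2.51313716e-04,  1.22578006e-01,  9.92458364e-01, -9.82136735e-04]), 'contact_force': array([-0.25818508,  0.57458893, -0.42724558]), 'ft_torque': array([ 0.02300853,  0.0244035 , -0.01109017]), 'grasp_force': 0.0, 'gripper_width': 0.997738161901193}
scene 401.7512797450762 288.4263756926919 216.2285843208685 [1.07063088 0.40270173 0.7737783 ] [[-0.64, 0.77, -0.01], [0.58, 0.47, -0.67], [-0.5, -0.44, -0.74]]
top 415.4420403207272 280.54913786124166 209.37990112858398 [ 0.41286178 -0.00622651  0.87930113] [[0.02, -1.0, 0.01], [-0.98, -0.02, -0.19], [0.19, -0.0, -0.98]]
```

View pics/scene0.png

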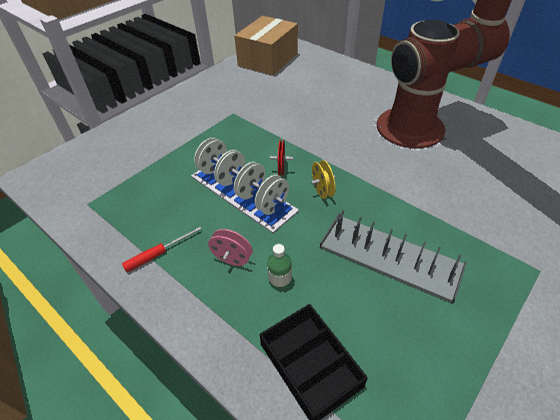

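View pics/top0.png

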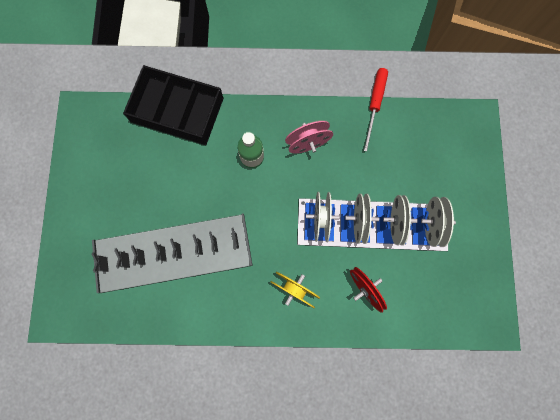

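The scene view shows the row of four white reels on blue stands at about (195-295, 140-230), the rack at (325-465, 215-300) and the bottle at (280, 268). In the top view the reels are at columns 318, 362, 401 and 440 (row about 220), and the rack at (95-250, 215-292). The red and yellow look-alikes lie nearer the robot.

```bash
cat > h.py <<'E'
import cv2,numpy as np
def cloud(f,mask=None):
    R=cv2.Rodrigues(np.array(f["rvec"],float))[0]; t=np.array(f["tvec"],float).ravel()
    z=f["range_z"]; v,u=np.indices(z.shape)
    P=np.stack([(u-f["cx"])/f["fx"]*z,(v-f["cy"])/f["fy"]*z,z],-1)
    W=(P-t)@R; W[z<=0]=np.nan
    return W
def sel(f,box):
    """box world xmin,xmax,ymin,ymax,zmin,zmax -> points, hsv"""
    W=cloud(f); H=cv2.cvtColor(f["pixels"],cv2.COLOR_BGR2HSV)
    m=np.ones(W.shape[:2],bool)
    for i in range(3): m&=(W[...,i]>box[2*i])&(W[...,i]<box[2*i+1])
    return W[m],H[m].astype(int)
def rect(P):
    (c,s,a)=cv2.minAreaRect(P[:,:2].astype(np.float32)); return np.round(c,4),np.round(s,4),round(a,2)
E
python3 - <<'E'
import numpy as np
from h import *
for n in("scene","top"):
    f=dict(np.load(f"pics/{n}0.npz")); W=cloud(f)
    if n=="top":
        for p in[(200,220),(318,220),(362,220),(401,220),(440,220),(172,253),(290,289),(370,290),(250,140),(235,238),(101,262)]: print(p,W[p[1],p[0]].round(3))
    # rail: low, bright, unsaturated ; rack: low grey
    P,H=sel(f,(.25,.6,-.5,-.0,.004,.03)); P=P[(H[:,1]<60)]; print(n,"rail",len(P),np.median(P[:,2]).round(4),rect(P))
    P,H=sel(f,(.2,.6,.05,.5,.004,.03)); P=P[(H[:,1]<60)]; print(n,"rack",len(P),np.percentile(P[:,2],[5,50,95]).round(4),rect(P))
    P,H=sel(f,(.25,.6,-.5,.0,.05,.16)); P=P[(H[:,1]<60)]; print(n,"reels",len(P),P[:,2].max().round(4),rect(P))
    P,H=sel(f,(.2,.6,.05,.5,.03,.16));  print(n,"forks",len(P),np.percentile(P[:,2],[50,98]).round(4),rect(P))
E
```

```text
scene rail 303 0.0064 (array([ 0.5032, -0.195 ]), array([0.1932, 0.3366]), 0.09)
scene rack 5064 [0.0086 0.0113 0.0169] (array([0.4937, 0.2167]), array([0.1135, 0.3186]), 11.44)
scene reels 2441 0.1193 (array([ 0.4952, -0.1721]), array([0.2093, 0.3195]), 0.06)
scene forks 518 [0.0567 0.0769] (array([0.4926, 0.2165]), array([0.0404, 0.2765]), 10.98)
(200, 220) [ 0.561  0.164 -0.001]
(318, 220) [ 0.546 -0.079  0.114]
(362, 220) [ 0.547 -0.161  0.114]
(401, 220) [ 0.551 -0.238  0.1  ]
(440, 220) [ 0.551 -0.31   0.106]
(172, 253) [0.488 0.216 0.011]
(290, 289) [ 0.418 -0.029  0.068]
(370, 290) [ 0.419 -0.176  0.098]
(250, 140) [0.699 0.053 0.12 ]
(235, 238) [0.515 0.081 0.063]
(101, 262) [0.465 0.348 0.045]
top rail 1425 0.0067 (array([ 0.4977, -0.2028]), array([0.3168, 0.2044]), 89.95)
top rack 7187 [0.0101 0.0127 0.0183] (array([0.4254, 0.2219]), array([0.2333, 0.3552]), 11.28)
top reels 3396 0.121 (array([ 0.4937, -0.1884]), array([0.3223, 0.2287]), 86.31)
top forks 980 [0.0587 0.0784] (array([0.4893, 0.2161]), array([0.0396, 0.2772]), 11.28)
```

```bash
python3 - <<'E'
import numpy as np
from h import *
B=(.46,.63,-.40,-.04)
for n in("scene","top"):
    f=dict(np.load(f"pics/{n}0.npz"))
    P,H=sel(f,B+(.004,.012)); P=P[(H[:,1]<60)&(H[:,2]>100)]; print(n,"rail",len(P),np.median(P[:,2]).round(4),rect(P))
    P,H=sel(f,B+(.02,.09)); m=(H[:,1]>120)&(abs(H[:,0]-112)<15); P=P[m]; print(n,"blue",len(P),P[:,2].max().round(4),rect(P))
    P,H=sel(f,B+(.085,.14)); P=P[(H[:,1]<60)]
    # row direction from rims: cluster by y
    y=np.sort(P[:,1]); cuts=y[1:][np.diff(y)>.012]; print("cuts",cuts.round(3))
    lab=np.digitize(P[:,1],cuts)
    for k in range(len(cuts)+1):
        Q=P[lab==k]
        if len(Q)<30: continue
        T=Q[Q[:,2]>np.percentile(Q[:,2],99)-.004]
        # circle fit in (x,z) of rim points: x extent at upper band
        r=rect(Q); L=[[Q[(abs(Q[:,2]-z)<.004),0].min(),Q[(abs(Q[:,2]-z)<.004),0].max()] for z in(.09,.1,.108)]
        print(k,len(Q),"ztop",np.percentile(Q[:,2],[98,99.5]).round(4),"y",np.percentile(Q[:,1],[1,99]).round(4),r,"midx",np.mean(L,1).round(4))
E
```

```text
scene rail 551 0.0059 (array([ 0.5621, -0.203 ]), array([0.3185, 0.1006]), 88.65)
scene blue 250 0.0781 (array([ 0.5743, -0.1872]), array([0.2454, 0.069 ]), 86.81)
cuts [-0.252 -0.178 -0.104 -0.082]
0 358 ztop [0.1171 0.1181] y [-0.3301 -0.3069] (array([ 0.5588, -0.3189]), array([0.0255, 0.0925]), 89.71) midx [0.5601 0.5596 0.559 ]
1 307 ztop [0.1168 0.1172] y [-0.2504 -0.235 ] (array([ 0.5628, -0.2424]), array([0.0158, 0.0913]), 86.62) midx [0.5628 0.5609 0.5618]
2 345 ztop [0.1166 0.1183] y [-0.177 -0.158] (array([ 0.5635, -0.1679]), array([0.0202, 0.0914]), 87.39) midx [0.5635 0.5638 0.5643]
3 197 ztop [0.1166 0.1183] y [-0.1022 -0.0969] (array([ 0.5642, -0.0992]), array([0.0061, 0.0895]), 88.17) midx [0.5642 0.5651 0.5637]
4 217 ztop [0.1173 0.119 ] y [-0.0814 -0.0756] (array([ 0.5654, -0.0787]), array([0.006 , 0.0898]), 88.85) midx [0.5654 0.5661 0.567 ]
top rail 1624 0.0066 (array([ 0.5578, -0.204 ]), array([0.317 , 0.1004]), 88.57)
top blue 458 0.0804 (array([ 0.5523, -0.1887]), array([0.2449, 0.0518]), 88.87)
cuts [-0.251 -0.178 -0.103]
0 625 ztop [0.1182 0.1191] y [-0.3308 -0.3089] (array([ 0.5548, -0.32  ]), array([0.0223, 0.0925]), 88.83) midx [0.5546 0.5552 0.554 ]
1 463 ztop [0.1187 0.1197] y [-0.2506 -0.2373] (array([ 0.5571, -0.2442]), array([0.0135, 0.0932]), 88.3) midx [0.5569 0.5572 0.5576]
2 413 ztop [0.1188 0.1197] y [-0.1773 -0.1603] (array([ 0.5584, -0.1689]), array([0.0168, 0.0909]), 88.63) midx [0.5584 0.5585 0.5589]
3 380 ztop [0.1189 0.1198] y [-0.1028 -0.078 ] (array([ 0.5604, -0.0906]), array([0.0247, 0.0928]), 88.57) midx [0.5602 0.5609 0.5613]
```

```bash
cat > nav.py <<'E'
import sys,numpy as np
from plant import *
from scipy.spatial.transform import Rotation as Ro
# usage: nav.py x y z yawdeg(row y axis turn from world y) ...  -> successive moves in tool axes (cm, rad)
s=state(); q=s["tool_rot"]; R=Ro.from_quat([q[1],q[2],q[3],q[0]]); p=s["tool_pos"]
print("t",round(s["time"],2),"p",p.round(4),"yaw",round(np.degrees(np.arctan2(-R.as_matrix()[0,1],R.as_matrix()[1,1])),2),"F",s["contact_force"].round(1),"w",round(s["gripper_width"],3),"g",round(s["grasp_force"],1))
a=list(map(float,sys.argv[1:]))
for i in range(0,len(a),4):
    t=np.array(a[i:i+3]); c=np.radians(a[i+3]); T=Ro.from_matrix(np.array([[-np.cos(c),-np.sin(c),0],[-np.sin(c),np.cos(c),0],[0,0,-1]]).T.T)
    print("cm",(R.inv().apply(t-p)*100).round(2),"rot",(R.inv()*T).as_rotvec().round(4)); R,p=T,t
E
python3 nav.py .563 -.090 .20 -1.4
```

```text
t 0.1 p [0.1519 0.6057 0.2442] yaw -14.08 F [ 0.9 -0.2  0.7] w 0.997 g 0.0
cm [-56.8  -57.47   4.51] rot [-0.0019 -0.0004 -0.2214]
```

Request:
send_rows(steps=[{"translation": [-1.6,-1.6,0],"delta_rot": [0,0,0],"jaw": 5},{"translation": [-4.6,-4.6,0],"delta_rot": [0,0,0],"jaw": 5},{"translation": [-8,-8,0],"delta_rot": [0,0,0],"jaw": 5},{"translation": [-11.5,-11.5,0],"delta_rot": [0,0,0],"jaw": 5},{"translation": [-15,-15,0],"delta_rot": [0,0,0],"jaw": 5},{"translation": [-18.5,-18.5,0],"delta_rot": [0,0,0],"jaw": 5},{"translation": [-22,-22,0],"delta_rot": [0,0,0],"jaw": 5},{"translation": [-25.5,-25.5,0],"delta_rot": [0,0,0],"jaw": 5}])

```text
time: 0.9
tool_pos: [0.3377, 0.2949, 0.2449]
tool_rot: [-0.0, 0.122, 0.992, -0.0]
contact_force: [0.2, 0.5, 0.0]
gripper_width: 0.584
grasp_force: 0.0
```

Request:
send_rows(steps=[{"translation": [-3.5,-3.5,0],"delta_rot": [0,0,0],"jaw": 5},{"translation": [-7,-7,0],"delta_rot": [0,0,0],"jaw": 5},{"translation": [-10.5,-10.5,0],"delta_rot": [0,0,0],"jaw": 5},{"translation": [-14,-14,0],"delta_rot": [0,0,0],"jaw": 5},{"translation": [-17.5,-17.5,0],"delta_rot": [0,0,0],"jaw": 5},{"translation": [-21,-21,0],"delta_rot": [0,0,0],"jaw": 5},{"translation": [-24.5,-24.5,0],"delta_rot": [0,0,0],"jaw": 5},{"translation": [-27,-27,0],"delta_rot": [0,0,0],"jaw": 5}])

```text
time: 1.7
tool_pos: [0.5342, -0.0336, 0.2447]
tool_rot: [-0.0, 0.124, 0.992, -0.0]
contact_force: [0.1, 0.0, -0.2]
gripper_width: 0.587
grasp_force: 0.0
```

```bash
python3 nav.py .563 -.090 .20 -1.4
```

```text
t 1.7 p [ 0.5342 -0.0336  0.2447] yaw -14.2 F [ 0.1  0.  -0.2] w 0.587 g 0.0
cm [-4.18 -4.77  4.47] rot [-0.0003 -0.0006 -0.2235]
```

Request:
send_rows(steps=[{"translation": [-2,-2.2,0],"delta_rot": [0,0,-0.1],"jaw": 5},{"translation": [-4.2,-4.7,1],"delta_rot": [0,0,-0.22],"jaw": 5},{"translation": [-4.2,-4.7,4],"delta_rot": [0,0,-0.22],"jaw": 5},{"translation": [-4.2,-4.7,6],"delta_rot": [0,0,-0.22],"jaw": 5},{"translation": [-4.2,-4.7,7],"delta_rot": [0,0,-0.22],"jaw": 5},{"translation": [-4.2,-4.7,7],"delta_rot": [0,0,-0.22],"jaw": 5},{"translation": [-4.2,-4.7,7],"delta_rot": [0,0,-0.22],"jaw": 5},{"translation": [-4.2,-4.7,7],"delta_rot": [0,0,-0.22],"jaw": 5}])

```text
time: 2.5
tool_pos: [0.5637, -0.0866, 0.177]
tool_rot: [0.001, 0.013, 1.0, -0.0]
contact_force: [0.7, 0.2, -0.1]
gripper_width: 0.587
grasp_force: 0.0
```

```bash
python3 nav.py .563 -.090 .101 -1.4; python3 - <<'E'
from plant import *
import cv2,numpy as np
from h import *
a=grab_frame("top")["pixels"][150:290,260:500]; b=grab_frame("scene")["pixels"][80:240,150:390]
a=cv2.resize(a,None,fx=1.6,fy=1.6); b=cv2.resize(b,None,fx=1.6,fy=1.6)
a=cv2.copyMakeBorder(a,0,b.shape[0]-a.shape[0],0,0,0)
cv2.imwrite("pics/c1.png",np.hstack([a,b]))
E
```

```text
t 2.5 p [ 0.5637 -0.0866  0.177 ] yaw -1.45 F [ 0.7  0.2 -0.1] w 0.587 g 0.0
cm [ 0.08 -0.34  7.6 ] rot [-0.0007  0.0026 -0.001 ]
```

View pics/c1.png

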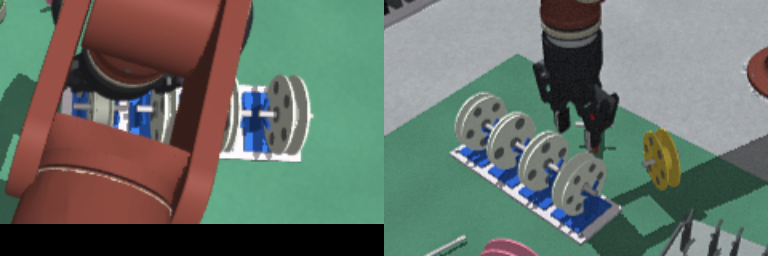

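The right half shows the gripper straddling the nearest (leftmost) reel from above, with the fingertips at about (562, 132) and (597, 152) in the crop. I'll lower and pinch.

Request:
send_rows(steps=[{"translation": [0,-0.3,1],"delta_rot": [0,0,0],"jaw": 5},{"translation": [0,-0.3,3],"delta_rot": [0,0,0],"jaw": 5},{"translation": [0,-0.3,5],"delta_rot": [0,0,0],"jaw": 5},{"translation": [0,-0.3,6.5],"delta_rot": [0,0,0],"jaw": 5},{"translation": [0,-0.3,7.3],"delta_rot": [0,0,0],"jaw": 5},{"translation": [0,-0.3,7.5],"delta_rot": [0,0,0],"jaw": 5},{"translation": [0,-0.3,7.5],"delta_rot": [0,0,0],"jaw": 4},{"translation": [0,-0.3,7.5],"delta_rot": [0,0,0],"jaw": 0.5}])

```text
time: 3.4
tool_pos: [0.5635, -0.0898, 0.1014]
tool_rot: [0.001, 0.013, 1.0, -0.0]
contact_force: [-0.1, -0.4, -0.9]
gripper_width: 0.313
grasp_force: 0.0
```

Request:
send_rows(steps=[{"translation": [0,0,0],"delta_rot": [0,0,0],"jaw": 0.5},{"translation": [0,0,0],"delta_rot": [0,0,0],"jaw": 0.5},{"translation": [0,0,0],"delta_rot": [0,0,0],"jaw": 0.5},{"translation": [0,0,0],"delta_rot": [0,0,0],"jaw": 0.5},{"translation": [0,0,0],"delta_rot": [0,0,0],"jaw": 0.5},{"translation": [0,0,0],"delta_rot": [0,0,0],"jaw": 0.5},{"translation": [0,0,-0.2],"delta_rot": [0,0,0],"jaw": 0.5},{"translation": [0,0,-0.5],"delta_rot": [0,0,0],"jaw": 0.5}])

```text
time: 4.2
tool_pos: [0.562, -0.0893, 0.1045]
tool_rot: [-0.001, 0.013, 1.0, 0.0]
contact_force: [-0.1, 0.1, -2.0]
gripper_width: 0.273
grasp_force: 59.6
```

```bash
python3 nav.py .563 -.090 .225 -1.4 .5131 .1045 .225 11.2 .5131 .1045 .101 11.2
```

```text
t 4.2 p [ 0.562  -0.0893  0.1045] yaw -1.48 F [-0.1  0.1 -2. ] w 0.273 g 59.6
cm [ -0.08  -0.06 -12.05] rot [ 0.0006 -0.0019 -0.0014]
cm [ 5.46 19.32  0.  ] rot [ 0.      0.     -0.2199]
cm [ 0.   0.  12.4] rot [0. 0. 0.]
```

Request:
send_rows(steps=[{"translation": [0,0,-2],"delta_rot": [0,0,0],"jaw": 0.5},{"translation": [0,0,-6],"delta_rot": [0,0,0],"jaw": 0.5},{"translation": [0,0,-10],"delta_rot": [0,0,0],"jaw": 0.5},{"translation": [0.6,2,-11.5],"delta_rot": [0,0,0],"jaw": 0.5},{"translation": [1.7,6,-11.5],"delta_rot": [0,0,-0.05],"jaw": 0.5},{"translation": [2.9,10.3,-11.5],"delta_rot": [0,0,-0.12],"jaw": 0.5},{"translation": [4.1,14.6,-11.5],"delta_rot": [0,0,-0.18],"jaw": 0.5},{"translation": [5.1,18,-11.5],"delta_rot": [0,0,-0.22],"jaw": 0.5}])

```text
time: 5.0
tool_pos: [0.515, 0.0936, 0.2195]
tool_rot: [-0.001, -0.098, 0.995, 0.0]
contact_force: [-0.1, 0.2, -0.6]
gripper_width: 0.27
grasp_force: 59.5
```

```bash
python3 nav.py .5131 .1045 .101 11.2
```

```text
t 5.0 p [0.515  0.0936 0.2195] yaw 11.27 F [-0.1  0.2 -0.6] w 0.27 g 59.5
cm [-0.05  1.1  11.85] rot [ 0.0007 -0.0015  0.0013]
```

Request:
send_rows(steps=[{"translation": [0,0.8,1],"delta_rot": [0,0,0],"jaw": 0.5},{"translation": [0,1.1,3],"delta_rot": [0,0,0],"jaw": 0.5},{"translation": [0,1.1,5],"delta_rot": [0,0,0],"jaw": 0.5},{"translation": [0,1.1,6.5],"delta_rot": [0,0,0],"jaw": 0.5},{"translation": [0,1.1,7.5],"delta_rot": [0,0,0],"jaw": 0.5},{"translation": [0,1.1,8],"delta_rot": [0,0,0],"jaw": 0.5},{"translation": [0,1.1,8],"delta_rot": [0,0,0],"jaw": 0.5},{"translation": [0,1.1,8],"delta_rot": [0,0,0],"jaw": 0.5}])

```text
time: 5.8
tool_pos: [0.5149, 0.1023, 0.141]
tool_rot: [0.001, -0.097, 0.995, -0.0]
contact_force: [-0.4, -0.0, -1.3]
gripper_width: 0.273
grasp_force: 59.5
```

```bash
python3 nav.py .5131 .1045 .101 11.2;  python3 - <<'E'
from plant import *
import cv2,numpy as np
a=grab_frame("scene")["pixels"][170:310,290:490]; 
cv2.imwrite("pics/c2.png",cv2.resize(a,None,fx=3,fy=3))
E
```

```text
t 5.8 p [0.5149 0.1023 0.141 ] yaw 11.1 F [-0.4 -0.  -1.3] w 0.273 g 59.5
cm [0.14 0.25 4.  ] rot [-0.0002  0.0012 -0.0017]
```

View pics/c2.png

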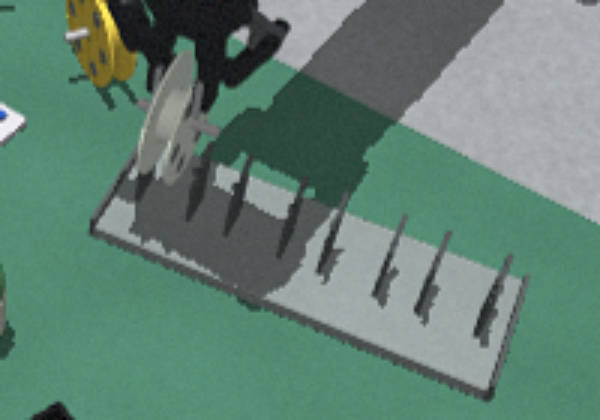

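The crop shows the reel at about (170, 120), over the first fork pair of the rack at (150, 185) and (200, 180). I'll lower it and let go.

Request:
send_rows(steps=[{"translation": [0.1,0.25,0.5],"delta_rot": [0,0,0],"jaw": 0.5},{"translation": [0.1,0.25,1.5],"delta_rot": [0,0,0],"jaw": 0.5},{"translation": [0.1,0.25,2.5],"delta_rot": [0,0,0],"jaw": 0.5},{"translation": [0.1,0.25,3.3],"delta_rot": [0,0,0],"jaw": 0.5},{"translation": [0.1,0.25,3.8],"delta_rot": [0,0,0],"jaw": 0.5},{"translation": [0.1,0.25,4],"delta_rot": [0,0,0],"jaw": 0.5},{"translation": [0.1,0.25,4],"delta_rot": [0,0,0],"jaw": 0.5},{"translation": [0.1,0.25,4],"delta_rot": [0,0,0],"jaw": 0.5}])

```text
time: 6.65
tool_pos: [0.5141, 0.1049, 0.1014]
tool_rot: [0.001, -0.097, 0.995, 0.0]
contact_force: [1.0, 0.9, 5.4]
gripper_width: 0.278
grasp_force: 60.4
```

Request:
send_rows(steps=[{"translation": [0,0,0],"delta_rot": [0,0,0],"jaw": 3},{"translation": [0,0,0],"delta_rot": [0,0,0],"jaw": 4.5},{"translation": [0,0,0],"delta_rot": [0,0,0],"jaw": 5},{"translation": [0,0,0],"delta_rot": [0,0,0],"jaw": 5},{"translation": [0,0,-1],"delta_rot": [0,0,0],"jaw": 5},{"translation": [0,0,-3.5],"delta_rot": [0,0,0],"jaw": 5},{"translation": [0,0,-7],"delta_rot": [0,0,0],"jaw": 5},{"translation": [0,0,-10],"delta_rot": [0,0,0],"jaw": 5}])

```text
time: 7.45
tool_pos: [0.5129, 0.1047, 0.2024]
tool_rot: [0.0, -0.097, 0.995, -0.0]
contact_force: [0.3, -0.4, 0.2]
gripper_width: 0.588
grasp_force: 0.0
```

```bash
python3 nav.py .562 -.168 .20 -1.4 .562 -.168 .101 -1.4
```

```text
t 7.45 p [0.5129 0.1047 0.2024] yaw 11.13 F [ 0.3 -0.4  0.2] w 0.588 g 0.0
cm [  0.45 -27.71   0.25] rot [-0.      0.0009  0.2186]
cm [0.  0.  9.9] rot [0. 0. 0.]
```

Request:
send_rows(steps=[{"translation": [0.1,-2,0],"delta_rot": [0,0,0.03],"jaw": 5},{"translation": [0.1,-6.5,0],"delta_rot": [0,0,0.07],"jaw": 5},{"translation": [0.2,-11.2,0],"delta_rot": [0,0,0.12],"jaw": 5},{"translation": [0.3,-16,0],"delta_rot": [0,0,0.17],"jaw": 5},{"translation": [0.4,-20.5,0],"delta_rot": [0,0,0.2],"jaw": 5},{"translation": [0.4,-24.5,0],"delta_rot": [0,0,0.22],"jaw": 5},{"translation": [0.4,-27,1],"delta_rot": [0,0,0.22],"jaw": 5},{"translation": [0.4,-27.7,3],"delta_rot": [0,0,0.22],"jaw": 5}])

```text
time: 8.25
tool_pos: [0.564, -0.1713, 0.1731]
tool_rot: [0.002, 0.014, 1.0, -0.001]
contact_force: [0.4, -0.1, 0.4]
gripper_width: 0.583
grasp_force: 0.0
```

```bash
python3 nav.py .562 -.168 .101 -1.4; python3 - <<'E'
from plant import *
import cv2,numpy as np
a=cv2.resize(grab_frame("scene")["pixels"][100:310,170:490],None,fx=2.4,fy=2.4)
cv2.imwrite("pics/c3.png",a)
E
```

```text
t 8.25 p [ 0.564  -0.1713  0.1731] yaw -1.65 F [ 0.4 -0.1  0.4] w 0.583 g 0.0
cm [0.25 0.35 7.2 ] rot [-0.0027  0.005  -0.0044]
```

View pics/c3.png

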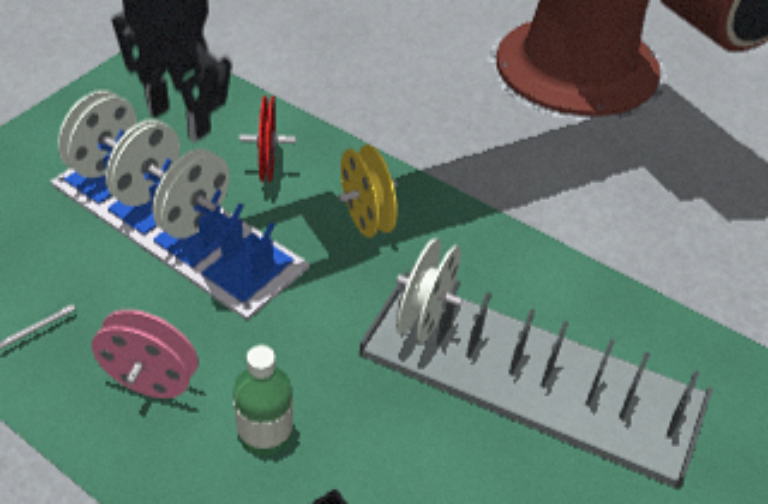

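The crop shows the first reel seated in the rack's first place at (428, 290), the bottle standing at (262, 400), and the gripper open above the second reel at (190, 190).

Request:
send_rows(steps=[{"translation": [0,0.05,1],"delta_rot": [0,0,0],"jaw": 5},{"translation": [0,0.05,3],"delta_rot": [0,0,0],"jaw": 5},{"translation": [0,0.05,5],"delta_rot": [0,0,0],"jaw": 5},{"translation": [0,0.05,6.3],"delta_rot": [0,0,0],"jaw": 5},{"translation": [0,0.05,7],"delta_rot": [0,0,0],"jaw": 5},{"translation": [0,0.05,7.15],"delta_rot": [0,0,0],"jaw": 5},{"translation": [0,0.05,7.15],"delta_rot": [0,0,0],"jaw": 4},{"translation": [0,0.05,7.15],"delta_rot": [0,0,0],"jaw": 0.2}])

```text
time: 9.1
tool_pos: [0.5631, -0.1675, 0.1]
tool_rot: [0.001, 0.013, 1.0, -0.0]
contact_force: [0.2, -0.3, -1.3]
gripper_width: 0.315
grasp_force: 0.0
```

Request:
send_rows(steps=[{"translation": [0,0,0],"delta_rot": [0,0,0],"jaw": 0.2},{"translation": [0,0,0],"delta_rot": [0,0,0],"jaw": 0.2},{"translation": [0,0,0],"delta_rot": [0,0,0],"jaw": 0.2},{"translation": [0,0,0],"delta_rot": [0,0,0],"jaw": 0.2},{"translation": [0,0,0],"delta_rot": [0,0,0],"jaw": 0.2},{"translation": [0,0,0],"delta_rot": [0,0,0],"jaw": 0.2},{"translation": [0,0,0],"delta_rot": [0,0,0],"jaw": 0.2},{"translation": [0,0,0],"delta_rot": [0,0,0],"jaw": 0.2}])

```text
time: 9.9
tool_pos: [0.5631, -0.1677, 0.1]
tool_rot: [0.001, 0.013, 1.0, -0.0]
contact_force: [0.1, 0.1, 4.8]
gripper_width: 0.173
grasp_force: 60.5
```

```bash
python3 nav.py .4984 .1790 .22 11.2
```

```text
t 9.9 p [ 0.5631 -0.1677  0.1   ] yaw -1.48 F [0.1 0.1 4.8] w 0.173 g 60.5
cm [  7.34  34.48 -12.04] rot [-0.001   0.0017 -0.2212]
```

Request:
send_rows(steps=[{"translation": [0,0,-2],"delta_rot": [0,0,0],"jaw": 0.2},{"translation": [0,0,-6],"delta_rot": [0,0,0],"jaw": 0.2},{"translation": [0,0,-10],"delta_rot": [0,0,0],"jaw": 0.2},{"translation": [0.4,2,-12],"delta_rot": [0,0,0],"jaw": 0.2},{"translation": [1.4,6.3,-12],"delta_rot": [0,0,0],"jaw": 0.2},{"translation": [2.3,11,-12],"delta_rot": [0,0,0],"jaw": 0.2},{"translation": [3.3,15.7,-12],"delta_rot": [0,0,0],"jaw": 0.2},{"translation": [4.3,20.4,-12],"delta_rot": [0,0,0],"jaw": 0.2}])

```text
time: 10.7
tool_pos: [0.5236, 0.0393, 0.2179]
tool_rot: [-0.001, 0.013, 1.0, 0.0]
contact_force: [1.2, 0.6, -0.6]
gripper_width: 0.179
grasp_force: 59.8
```

Request:
send_rows(steps=[{"translation": [1,4.6,0],"delta_rot": [0,0,-0.07],"jaw": 0.2},{"translation": [1.9,9,0],"delta_rot": [0,0,-0.14],"jaw": 0.2},{"translation": [2.7,12.4,0],"delta_rot": [0,0,-0.2],"jaw": 0.2},{"translation": [3.05,14.1,0],"delta_rot": [0,0,-0.221],"jaw": 0.2},{"translation": [3.05,14.1,2],"delta_rot": [0,0,-0.221],"jaw": 0.2},{"translation": [3.05,14.1,5],"delta_rot": [0,0,-0.221],"jaw": 0.2},{"translation": [3.05,14.1,7.5],"delta_rot": [0,0,-0.221],"jaw": 0.2},{"translation": [3.05,14.1,8],"delta_rot": [0,0,-0.221],"jaw": 0.2}])

```text
time: 11.5
tool_pos: [0.4947, 0.1789, 0.1342]
tool_rot: [-0.004, -0.098, 0.995, -0.0]
contact_force: [-0.9, 0.5, -1.5]
gripper_width: 0.178
grasp_force: 59.9
```

```bash
python3 nav.py .4984 .1790 .10 11.2
```

```text
t 11.5 p [0.4947 0.1789 0.1342] yaw 11.19 F [-0.9  0.5 -1.5] w 0.178 g 59.9
cm [-0.39 -0.06  3.41] rot [-0.     -0.0083 -0.0001]
```

Request:
send_rows(steps=[{"translation": [-0.1,0,0],"delta_rot": [0,0,0],"jaw": 0.2},{"translation": [-0.1,0,0.8],"delta_rot": [0,0,0],"jaw": 0.2},{"translation": [-0.1,0,1.8],"delta_rot": [0,0,0],"jaw": 0.2},{"translation": [-0.1,0,2.8],"delta_rot": [0,0,0],"jaw": 0.2},{"translation": [-0.1,0,3.6],"delta_rot": [0,0,0],"jaw": 0.2},{"translation": [-0.1,0,4],"delta_rot": [0,0,0],"jaw": 0.2},{"translation": [-0.1,0,4],"delta_rot": [0,0,0],"jaw": 0.2},{"translation": [-0.1,0,4],"delta_rot": [0,0,0],"jaw": 0.2}])

```text
time: 12.3
tool_pos: [0.5006, 0.18, 0.1]
tool_rot: [0.002, -0.097, 0.995, 0.0]
contact_force: [4.4, 0.9, 2.4]
gripper_width: 0.18
grasp_force: 60.5
```

```bash
python3 nav.py .4984 .1790 .10 11.2;  python3 - <<'E'
from plant import *
import cv2,numpy as np
a=cv2.resize(grab_frame("scene")["pixels"][190:310,310:480],None,fx=3,fy=3)
cv2.imwrite("pics/c4.png",a)
E
```

```text
t 12.3 p [0.5006 0.18   0.1   ] yaw 11.18 F [4.4 0.9 2.4] w 0.18 g 60.5
cm [ 0.23 -0.05 -0.  ] rot [ 0.      0.0046 -0.0004]
```

View pics/c4.png

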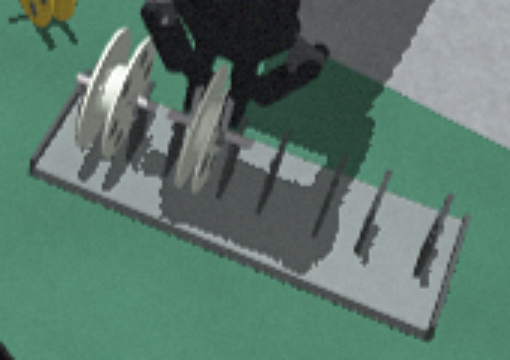

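The crop shows the second reel between the second fork pair, at about (205, 135). I'll release it and go on.

Request:
send_rows(steps=[{"translation": [0,0,0],"delta_rot": [0,0,0],"jaw": 3},{"translation": [0,0,0],"delta_rot": [0,0,0],"jaw": 4.5},{"translation": [0,0,0],"delta_rot": [0,0,0],"jaw": 5},{"translation": [0,0,0],"delta_rot": [0,0,0],"jaw": 5},{"translation": [0,0,-1],"delta_rot": [0,0,0],"jaw": 5},{"translation": [0,0,-3.5],"delta_rot": [0,0,0],"jaw": 5},{"translation": [0,0,-7],"delta_rot": [0,0,0],"jaw": 5},{"translation": [0,0,-10],"delta_rot": [0,0,0],"jaw": 5}])

```text
time: 13.15
tool_pos: [0.4988, 0.1796, 0.2009]
tool_rot: [0.0, -0.097, 0.995, 0.0]
contact_force: [0.4, 0.0, 0.2]
gripper_width: 0.586
grasp_force: 0.0
```

```bash
python3 nav.py .561 -.2435 .20 -1.4
```

```text
t 13.15 p [0.4988 0.1796 0.2009] yaw 11.19 F [0.4 0.  0.2] w 0.586 g 0.0
cm [  2.11 -42.72   0.09] rot [1.000e-04 6.000e-04 2.197e-01]
```

Request:
send_rows(steps=[{"translation": [0.1,-2,0],"delta_rot": [0,0,0],"jaw": 5},{"translation": [0.3,-6.5,0],"delta_rot": [0,0,0],"jaw": 5},{"translation": [0.5,-11,0],"delta_rot": [0,0,0],"jaw": 5},{"translation": [0.8,-15.7,0],"delta_rot": [0,0,0],"jaw": 5},{"translation": [1,-20.4,0],"delta_rot": [0,0,0],"jaw": 5},{"translation": [1.2,-25,0],"delta_rot": [0,0,0],"jaw": 5},{"translation": [1.4,-29.6,0],"delta_rot": [0,0,0],"jaw": 5},{"translation": [1.6,-34,0],"delta_rot": [0,0,0],"jaw": 5}])

```text
time: 13.95
tool_pos: [0.5491, -0.1591, 0.1998]
tool_rot: [0.0, -0.097, 0.995, -0.0]
contact_force: [0.9, 0.6, 0.1]
gripper_width: 0.584
grasp_force: 0.0
```

Request:
send_rows(steps=[{"translation": [0.2,-4,0],"delta_rot": [0,0,0.08],"jaw": 5},{"translation": [0.4,-7,0],"delta_rot": [0,0,0.16],"jaw": 5},{"translation": [0.5,-8.7,0],"delta_rot": [0,0,0.22],"jaw": 5},{"translation": [0.5,-8.7,1],"delta_rot": [0,0,0.22],"jaw": 5},{"translation": [0.5,-8.7,2.5],"delta_rot": [0,0,0.22],"jaw": 5},{"translation": [0.5,-8.7,3],"delta_rot": [0,0,0.22],"jaw": 5},{"translation": [0.5,-8.7,3],"delta_rot": [0,0,0.22],"jaw": 5},{"translation": [0.5,-8.7,3],"delta_rot": [0,0,0.22],"jaw": 5}])

```text
time: 14.75
tool_pos: [0.5609, -0.2423, 0.1684]
tool_rot: [-0.0, 0.012, 1.0, 0.0]
contact_force: [-0.8, 0.1, 0.4]
gripper_width: 0.585
grasp_force: 0.0
```

```bash
python3 nav.py .561 -.2435 .10 -1.4; python3 - <<'E'
from plant import *
import cv2,numpy as np
a=cv2.resize(grab_frame("scene")["pixels"][100:310,170:490],None,fx=2.4,fy=2.4)
cv2.imwrite("pics/c5.png",a)
E
```

```text
t 14.75 p [ 0.5609 -0.2423  0.1684] yaw -1.33 F [-0.8  0.1  0.4] w 0.585 g 0.0
cm [-0.02 -0.12  6.84] rot [ 0.0004 -0.0007  0.0011]
```

View pics/c5.png

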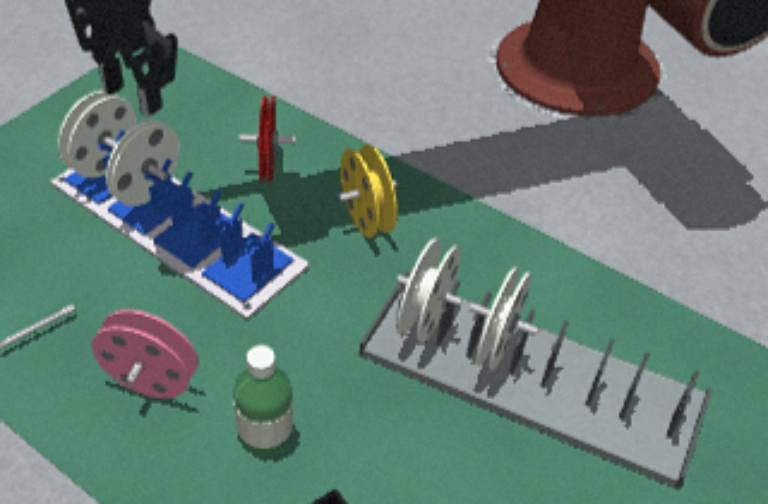

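The crop shows two reels seated in the rack at (428, 290) and (503, 318), and the gripper above the third reel at (142, 160).

Request:
send_rows(steps=[{"translation": [0,-0.1,1],"delta_rot": [0,0,0],"jaw": 5},{"translation": [0,-0.1,3],"delta_rot": [0,0,0],"jaw": 5},{"translation": [0,-0.1,5],"delta_rot": [0,0,0],"jaw": 5},{"translation": [0,-0.1,6.2],"delta_rot": [0,0,0],"jaw": 5},{"translation": [0,-0.1,6.7],"delta_rot": [0,0,0],"jaw": 5},{"translation": [0,-0.1,6.8],"delta_rot": [0,0,0],"jaw": 5},{"translation": [0,-0.1,6.8],"delta_rot": [0,0,0],"jaw": 4},{"translation": [0,-0.1,6.8],"delta_rot": [0,0,0],"jaw": 0.2}])

```text
time: 15.6
tool_pos: [0.5617, -0.2448, 0.102]
tool_rot: [0.001, 0.012, 1.0, -0.001]
contact_force: [0.0, -0.5, -0.1]
gripper_width: 0.311
grasp_force: 0.0
```

Request:
send_rows(steps=[{"translation": [0,0,0],"delta_rot": [0,0,0],"jaw": 0.2},{"translation": [0,0,0],"delta_rot": [0,0,0],"jaw": 0.2},{"translation": [0,0,0],"delta_rot": [0,0,0],"jaw": 0.2},{"translation": [0,0,0],"delta_rot": [0,0,0],"jaw": 0.2},{"translation": [0,0,0],"delta_rot": [0,0,0],"jaw": 0.2},{"translation": [0,0,0],"delta_rot": [0,0,0],"jaw": 0.2},{"translation": [0,0,0],"delta_rot": [0,0,0],"jaw": 0.2},{"translation": [0,0,0],"delta_rot": [0,0,0],"jaw": 0.2}])

```text
time: 16.4
tool_pos: [0.5616, -0.2447, 0.1018]
tool_rot: [0.001, 0.012, 1.0, -0.0]
contact_force: [-0.1, -0.9, 5.5]
gripper_width: 0.132
grasp_force: 60.1
```

```bash
python3 nav.py .4836 .2536 .22 11.2
```

```text
t 16.4 p [ 0.5616 -0.2447  0.1018] yaw -1.42 F [-0.1 -0.9  5.5] w 0.132 g 60.1
cm [  9.01  49.61 -11.87] rot [-0.0009  0.0013 -0.2202]
```

Request:
send_rows(steps=[{"translation": [0,0,-2],"delta_rot": [0,0,0],"jaw": 0.2},{"translation": [0,0,-6],"delta_rot": [0,0,0],"jaw": 0.2},{"translation": [0,0,-10],"delta_rot": [0,0,0],"jaw": 0.2},{"translation": [0.4,2,-12],"delta_rot": [0,0,0],"jaw": 0.2},{"translation": [1.2,6.3,-12],"delta_rot": [0,0,0],"jaw": 0.2},{"translation": [2,11,-12],"delta_rot": [0,0,0],"jaw": 0.2},{"translation": [2.9,15.7,-12],"delta_rot": [0,0,0],"jaw": 0.2},{"translation": [3.7,20.4,-12],"delta_rot": [0,0,0],"jaw": 0.2}])

```text
time: 17.2
tool_pos: [0.5279, -0.0378, 0.2197]
tool_rot: [-0.001, 0.013, 1.0, 0.0]
contact_force: [1.1, 0.7, 0.2]
gripper_width: 0.128
grasp_force: 59.5
```

Request:
send_rows(steps=[{"translation": [0.8,4.6,0],"delta_rot": [0,0,0],"jaw": 0.2},{"translation": [1.6,9,0],"delta_rot": [0,0,0],"jaw": 0.2},{"translation": [2.4,13.4,0],"delta_rot": [0,0,-0.04],"jaw": 0.2},{"translation": [3.2,17.8,0],"delta_rot": [0,0,-0.08],"jaw": 0.2},{"translation": [4,22,0],"delta_rot": [0,0,-0.13],"jaw": 0.2},{"translation": [4.7,25.7,0],"delta_rot": [0,0,-0.18],"jaw": 0.2},{"translation": [5.2,28.3,0],"delta_rot": [0,0,-0.22],"jaw": 0.2},{"translation": [5.3,29.2,0],"delta_rot": [0,0,-0.22],"jaw": 0.2}])

```text
time: 18.0
tool_pos: [0.482, 0.2557, 0.2196]
tool_rot: [-0.001, -0.099, 0.995, -0.0]
contact_force: [0.7, -0.0, -1.2]
gripper_width: 0.128
grasp_force: 59.4
```

Request:
send_rows(steps=[{"translation": [0,0,1],"delta_rot": [0,0,0],"jaw": 0.2},{"translation": [0,0,3.5],"delta_rot": [0,0,0],"jaw": 0.2},{"translation": [0,0,6],"delta_rot": [0,0,0],"jaw": 0.2},{"translation": [0,0,7.5],"delta_rot": [0,0,0],"jaw": 0.2},{"translation": [0,0,8],"delta_rot": [0,0,0],"jaw": 0.2},{"translation": [0,0,8],"delta_rot": [0,0,0],"jaw": 0.2},{"translation": [0,0,8],"delta_rot": [0,0,0],"jaw": 0.2},{"translation": [0,0,8],"delta_rot": [0,0,0],"jaw": 0.2}])

```text
time: 18.8
tool_pos: [0.4843, 0.2539, 0.1424]
tool_rot: [0.001, -0.097, 0.995, 0.0]
contact_force: [0.8, 0.2, -0.8]
gripper_width: 0.129
grasp_force: 59.4
```

```bash
python3 nav.py .4836 .2536 .101 11.2
```

```text
t 18.8 p [0.4843 0.2539 0.1424] yaw 11.17 F [ 0.8  0.2 -0.8] w 0.129 g 59.4
cm [ 0.09 -0.02  4.14] rot [ 0.0003  0.0027 -0.0005]
```

Position is right; I'll lower and release.

Request:
send_rows(steps=[{"translation": [0.05,0,0.8],"delta_rot": [0,0,0],"jaw": 0.2},{"translation": [0.05,0,1.8],"delta_rot": [0,0,0],"jaw": 0.2},{"translation": [0.05,0,2.8],"delta_rot": [0,0,0],"jaw": 0.2},{"translation": [0.05,0,3.5],"delta_rot": [0,0,0],"jaw": 0.2},{"translation": [0.05,0,4],"delta_rot": [0,0,0],"jaw": 0.2},{"translation": [0.05,0,4.1],"delta_rot": [0,0,0],"jaw": 0.2},{"translation": [0.05,0,4.1],"delta_rot": [0,0,0],"jaw": 0.2},{"translation": [0.05,0,4.1],"delta_rot": [0,0,0],"jaw": 0.2}])

```text
time: 19.6
tool_pos: [0.4858, 0.2545, 0.1019]
tool_rot: [0.004, -0.097, 0.995, 0.001]
contact_force: [5.5, 1.0, 5.3]
gripper_width: 0.131
grasp_force: 60.4
```

```bash
python3 nav.py .4836 .2536 .101 11.2;  python3 - <<'E'
from plant import *
import cv2,numpy as np
a=cv2.resize(grab_frame("scene")["pixels"][190:310,310:480],None,fx=3,fy=3)
cv2.imwrite("pics/c6.png",a)
E
```

```text
t 19.6 p [0.4858 0.2545 0.1019] yaw 11.18 F [5.5 1.  5.3] w 0.131 g 60.4
cm [ 0.24 -0.04  0.09] rot [ 0.0007  0.0078 -0.0003]
```

View pics/c6.png

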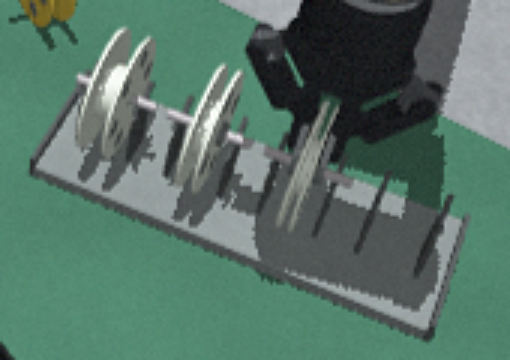

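The crop shows the third reel in the third fork pair, at about (308, 165), with the first two seated. I'll release it and fetch the last one.

Request:
send_rows(steps=[{"translation": [0,0,0],"delta_rot": [0,0,0],"jaw": 3},{"translation": [0,0,0],"delta_rot": [0,0,0],"jaw": 4.5},{"translation": [0,0,0],"delta_rot": [0,0,0],"jaw": 5},{"translation": [0,0,0],"delta_rot": [0,0,0],"jaw": 5},{"translation": [0,0,-1],"delta_rot": [0,0,0],"jaw": 5},{"translation": [0,0,-3.5],"delta_rot": [0,0,0],"jaw": 5},{"translation": [0,0,-7],"delta_rot": [0,0,0],"jaw": 5},{"translation": [0,0,-10],"delta_rot": [0,0,0],"jaw": 5}])

```text
time: 20.45
tool_pos: [0.4828, 0.2537, 0.2019]
tool_rot: [0.0, -0.097, 0.995, 0.0]
contact_force: [0.7, 0.4, -0.7]
gripper_width: 0.586
grasp_force: 0.0
```

```bash
python3 nav.py .559 -.3195 .20 -1.4
```

```text
t 20.45 p [0.4828 0.2537 0.2019] yaw 11.19 F [ 0.7  0.4 -0.7] w 0.586 g 0.0
cm [  3.65 -57.71   0.18] rot [2.000e-04 6.000e-04 2.197e-01]
```

Request:
send_rows(steps=[{"translation": [0.1,-2,0],"delta_rot": [0,0,0],"jaw": 5},{"translation": [0.4,-6.5,0],"delta_rot": [0,0,0],"jaw": 5},{"translation": [0.7,-11,0],"delta_rot": [0,0,0],"jaw": 5},{"translation": [1,-15.7,0],"delta_rot": [0,0,0],"jaw": 5},{"translation": [1.3,-20.4,0],"delta_rot": [0,0,0],"jaw": 5},{"translation": [1.6,-25,0],"delta_rot": [0,0,0],"jaw": 5},{"translation": [1.9,-29.6,0],"delta_rot": [0,0,0],"jaw": 5},{"translation": [2.2,-34,0],"delta_rot": [0,0,0],"jaw": 5}])

```text
time: 21.25
tool_pos: [0.5272, -0.0862, 0.2008]
tool_rot: [0.001, -0.097, 0.995, -0.0]
contact_force: [1.1, -0.3, -0.1]
gripper_width: 0.585
grasp_force: 0.0
```

Request:
send_rows(steps=[{"translation": [0.3,-4.5,0],"delta_rot": [0,0,0.02],"jaw": 5},{"translation": [0.6,-9,0],"delta_rot": [0,0,0.06],"jaw": 5},{"translation": [0.9,-13.5,0],"delta_rot": [0,0,0.1],"jaw": 5},{"translation": [1.2,-18,0],"delta_rot": [0,0,0.15],"jaw": 5},{"translation": [1.4,-21.5,0],"delta_rot": [0,0,0.19],"jaw": 5},{"translation": [1.45,-23.7,1],"delta_rot": [0,0,0.22],"jaw": 5},{"translation": [1.45,-23.7,3],"delta_rot": [0,0,0.22],"jaw": 5},{"translation": [1.45,-23.7,3],"delta_rot": [0,0,0.22],"jaw": 5}])

```text
time: 22.05
tool_pos: [0.5573, -0.3192, 0.1669]
tool_rot: [-0.002, 0.013, 1.0, 0.002]
contact_force: [-0.5, 0.4, -0.7]
gripper_width: 0.587
grasp_force: 0.0
```

```bash
python3 nav.py .559 -.3195 .101 -1.4; python3 - <<'E'
from plant import *
import cv2,numpy as np
a=cv2.resize(grab_frame("scene")["pixels"][60:310,150:490],None,fx=2.2,fy=2.2)
cv2.imwrite("pics/c7.png",a)
E
```

```text
t 22.05 p [ 0.5573 -0.3192  0.1669] yaw -1.49 F [-0.5  0.4 -0.7] w 0.587 g 0.0
cm [-0.2  -0.05  6.59] rot [ 0.0034 -0.0048 -0.0015]
```

View pics/c7.png

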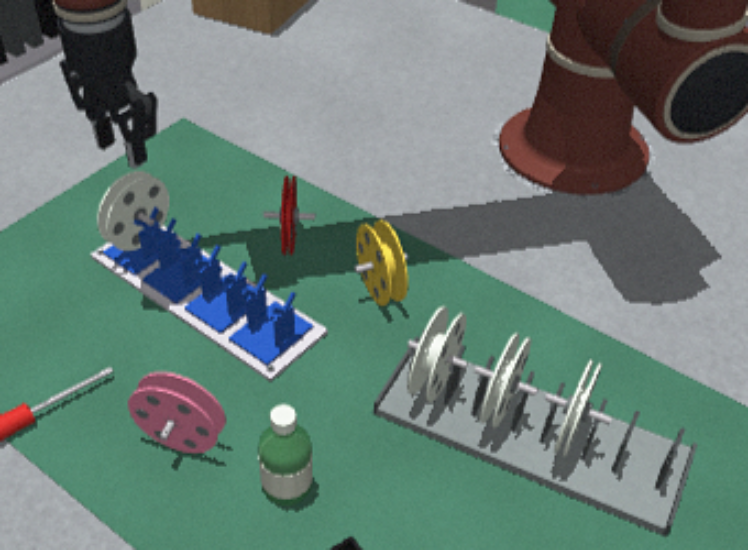

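The crop shows three reels seated in the rack at (438, 355), (507, 380) and (577, 410), and the gripper above the last reel at (135, 210).

Request:
send_rows(steps=[{"translation": [0,0,1],"delta_rot": [0,0,0],"jaw": 5},{"translation": [0,0,3],"delta_rot": [0,0,0],"jaw": 5},{"translation": [0,0,5],"delta_rot": [0,0,0],"jaw": 5},{"translation": [0,0,6.3],"delta_rot": [0,0,0],"jaw": 5},{"translation": [0,0,6.8],"delta_rot": [0,0,0],"jaw": 5},{"translation": [0,0,7],"delta_rot": [0,0,0],"jaw": 5},{"translation": [0,0,7],"delta_rot": [0,0,0],"jaw": 4},{"translation": [0,0,7],"delta_rot": [0,0,0],"jaw": 0.2}])

```text
time: 22.9
tool_pos: [0.5596, -0.3199, 0.1011]
tool_rot: [0.001, 0.012, 1.0, -0.001]
contact_force: [0.7, -0.2, 0.2]
gripper_width: 0.314
grasp_force: 0.0
```

Request:
send_rows(steps=[{"translation": [0,0,0],"delta_rot": [0,0,0],"jaw": 0.2},{"translation": [0,0,0],"delta_rot": [0,0,0],"jaw": 0.2},{"translation": [0,0,0],"delta_rot": [0,0,0],"jaw": 0.2},{"translation": [0,0,0],"delta_rot": [0,0,0],"jaw": 0.2},{"translation": [0,0,0],"delta_rot": [0,0,0],"jaw": 0.2},{"translation": [0,0,0],"delta_rot": [0,0,0],"jaw": 0.2},{"translation": [0,0,0],"delta_rot": [0,0,0],"jaw": 0.2},{"translation": [0,0,0],"delta_rot": [0,0,0],"jaw": 0.2}])

```text
time: 23.7
tool_pos: [0.5596, -0.3199, 0.1011]
tool_rot: [0.001, 0.012, 1.0, -0.001]
contact_force: [-0.4, -0.7, 6.6]
gripper_width: 0.225
grasp_force: 61.4
```

```bash
python3 nav.py .4689 .3281 .22 11.2
```

```text
t 23.7 p [ 0.5596 -0.3199  0.1011] yaw -1.42 F [-0.4 -0.7  6.6] w 0.225 g 61.4
cm [ 10.65  64.54 -11.98] rot [-0.0013  0.0015 -0.2203]
```

Request:
send_rows(steps=[{"translation": [0,0,-2],"delta_rot": [0,0,0],"jaw": 0.2},{"translation": [0,0,-6],"delta_rot": [0,0,0],"jaw": 0.2},{"translation": [0,0,-10],"delta_rot": [0,0,0],"jaw": 0.2},{"translation": [0.3,2,-12],"delta_rot": [0,0,0],"jaw": 0.2},{"translation": [1,6.3,-12],"delta_rot": [0,0,0],"jaw": 0.2},{"translation": [1.8,11,-12],"delta_rot": [0,0,0],"jaw": 0.2},{"translation": [2.6,15.7,-12],"delta_rot": [0,0,0],"jaw": 0.2},{"translation": [3.4,20.4,-12],"delta_rot": [0,0,0],"jaw": 0.2}])

```text
time: 24.5
tool_pos: [0.529, -0.113, 0.2188]
tool_rot: [-0.001, 0.013, 1.0, 0.0]
contact_force: [1.6, -0.1, 0.2]
gripper_width: 0.225
grasp_force: 60.8
```

Request:
send_rows(steps=[{"translation": [0.8,4.6,0],"delta_rot": [0,0,0],"jaw": 0.2},{"translation": [1.5,9.2,0],"delta_rot": [0,0,0],"jaw": 0.2},{"translation": [2.3,13.8,0],"delta_rot": [0,0,0],"jaw": 0.2},{"translation": [3,18.4,0],"delta_rot": [0,0,0],"jaw": 0.2},{"translation": [3.8,23,0],"delta_rot": [0,0,0],"jaw": 0.2},{"translation": [4.5,27.5,0],"delta_rot": [0,0,0],"jaw": 0.2},{"translation": [5.3,32,0],"delta_rot": [0,0,0],"jaw": 0.2},{"translation": [5.9,36,0],"delta_rot": [0,0,0],"jaw": 0.2}])

```text
time: 25.3
tool_pos: [0.4788, 0.2486, 0.219]
tool_rot: [-0.0, 0.012, 1.0, -0.0]
contact_force: [-0.3, -0.9, -0.2]
gripper_width: 0.224
grasp_force: 60.8
```

Request:
send_rows(steps=[{"translation": [0.6,3.6,0],"delta_rot": [0,0,-0.07],"jaw": 0.2},{"translation": [1.1,6.4,0],"delta_rot": [0,0,-0.14],"jaw": 0.2},{"translation": [1.35,8.1,0],"delta_rot": [0,0,-0.2],"jaw": 0.2},{"translation": [1.35,8.1,1],"delta_rot": [0,0,-0.22],"jaw": 0.2},{"translation": [1.35,8.1,3.5],"delta_rot": [0,0,-0.22],"jaw": 0.2},{"translation": [1.35,8.1,6],"delta_rot": [0,0,-0.22],"jaw": 0.2},{"translation": [1.35,8.1,7.7],"delta_rot": [0,0,-0.22],"jaw": 0.2},{"translation": [1.35,8.1,8],"delta_rot": [0,0,-0.22],"jaw": 0.2}])

```text
time: 26.1
tool_pos: [0.4663, 0.3259, 0.1354]
tool_rot: [-0.003, -0.097, 0.995, -0.002]
contact_force: [0.4, 0.6, -1.2]
gripper_width: 0.224
grasp_force: 60.8
```

```bash
python3 nav.py .4689 .3281 .101 11.2
```

```text
t 26.1 p [0.4663 0.3259 0.1354] yaw 11.12 F [ 0.4  0.6 -1.2] w 0.224 g 60.8
cm [-0.32  0.18  3.44] rot [-0.0025 -0.007  -0.0015]
```

Request:
send_rows(steps=[{"translation": [0,0.05,0],"delta_rot": [0,0,0],"jaw": 0.2},{"translation": [0,0.05,0.8],"delta_rot": [0,0,0],"jaw": 0.2},{"translation": [0,0.05,1.8],"delta_rot": [0,0,0],"jaw": 0.2},{"translation": [0,0.05,2.8],"delta_rot": [0,0,0],"jaw": 0.2},{"translation": [0,0.05,3.6],"delta_rot": [0,0,0],"jaw": 0.2},{"translation": [0,0.05,4],"delta_rot": [0,0,0],"jaw": 0.2},{"translation": [0,0.05,4],"delta_rot": [0,0,0],"jaw": 0.2},{"translation": [0,0.05,4],"delta_rot": [0,0,0],"jaw": 0.2}])

```text
time: 26.9
tool_pos: [0.4709, 0.3293, 0.1013]
tool_rot: [0.003, -0.097, 0.995, 0.001]
contact_force: [5.9, 0.2, 1.1]
gripper_width: 0.223
grasp_force: 61.2
```

```bash
python3 nav.py .4689 .3281 .101 11.2;  python3 - <<'E'
from plant import *
import cv2,numpy as np
a=cv2.resize(grab_frame("scene")["pixels"][190:310,310:480],None,fx=3,fy=3)
cv2.imwrite("pics/c8.png",a)
E
```

```text
t 26.9 p [0.4709 0.3293 0.1013] yaw 11.19 F [5.9 0.2 1.1] w 0.223 g 61.2
cm [ 0.22 -0.08  0.03] rot [ 0.001   0.0069 -0.0002]
```

View pics/c8.png

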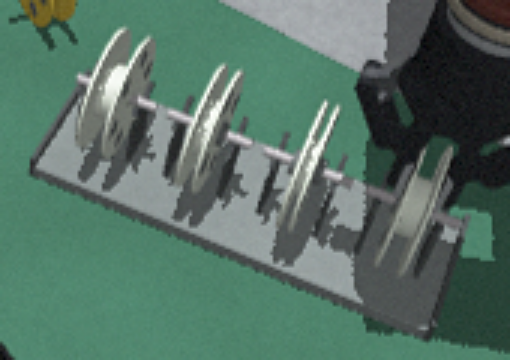

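The crop shows the fourth reel in the last fork pair, at about (415, 210). I'll release it and retreat upward.

Request:
send_rows(steps=[{"translation": [0,0,0],"delta_rot": [0,0,0],"jaw": 3},{"translation": [0,0,0],"delta_rot": [0,0,0],"jaw": 4.5},{"translation": [0,0,0],"delta_rot": [0,0,0],"jaw": 5},{"translation": [0,0,0],"delta_rot": [0,0,0],"jaw": 5},{"translation": [0,0,-1],"delta_rot": [0,0,0],"jaw": 5},{"translation": [0,0,-3.5],"delta_rot": [0,0,0],"jaw": 5},{"translation": [0,0,-7],"delta_rot": [0,0,0],"jaw": 5},{"translation": [0,0,-10],"delta_rot": [0,0,0],"jaw": 5}])

```text
time: 27.75
tool_pos: [0.4684, 0.3285, 0.202]
tool_rot: [0.0, -0.097, 0.995, 0.0]
contact_force: [0.9, 0.2, 0.3]
gripper_width: 0.586
grasp_force: 0.0
```

Request:
send_rows(steps=[{"translation": [0,2,-1],"delta_rot": [0,0,0],"jaw": 5},{"translation": [0,6,-3],"delta_rot": [0,0,0],"jaw": 5},{"translation": [0,10,-5],"delta_rot": [0,0,0],"jaw": 5},{"translation": [0,14,-6],"delta_rot": [0,0,0],"jaw": 5},{"translation": [0,18,-6],"delta_rot": [0,0,0],"jaw": 5},{"translation": [0,20,-6],"delta_rot": [0,0,0],"jaw": 5},{"translation": [0,20,-6],"delta_rot": [0,0,0],"jaw": 5},{"translation": [0,20,-6],"delta_rot": [0,0,0],"jaw": 5}])

```text
time: 28.55
tool_pos: [0.4294, 0.5245, 0.26]
tool_rot: [0.0, -0.098, 0.995, -0.0]
contact_force: [-0.7, 0.5, 0.5]
gripper_width: 0.589
grasp_force: 0.0
```

```bash
python3 - <<'E'
from plant import *
from h import *
c=np.array([.491,.2163]); th=np.radians(11.2); A=np.array([[np.cos(th),np.sin(th)],[-np.sin(th),np.cos(th)]])
im=[]
for n in("scene","top"):
    f=grab_frame(n); P,H=sel(f,(.4,.6,.02,.42,.085,.14)); L=(P[:,:2]-c)@A.T
    for y in(.114,.038,-.038,-.114):
        m=(abs(L[:,1]-y)<.03)&(abs(L[:,0])<.07); Q=L[m]
        print(n,y,m.sum(),"ztop",np.percentile(P[m,2],99).round(4),"xmid",((np.percentile(Q[:,0],1)+np.percentile(Q[:,0],99))/2).round(4),"y",np.percentile(Q[:,1],[2,98]).round(4))
    im.append(f["pixels"])
cv2.imwrite("pics/c9.png",np.hstack([cv2.resize(im[0][100:310,170:490],None,fx=1.2,fy=1.2),cv2.resize(im[1][110:362,60:440],None,fx=1,fy=1)]))
E
```

```text
scene 0.114 217 ztop 0.118 xmid 0.0074 y [0.1049 0.1248]
scene 0.038 157 ztop 0.1183 xmid 0.0091 y [0.033  0.0451]
scene -0.038 213 ztop 0.1176 xmid 0.0047 y [-0.0445 -0.0289]
scene -0.114 281 ztop 0.1177 xmid 0.0052 y [-0.1245 -0.1009]
top 0.114 687 ztop 0.1196 xmid -0.0024 y [0.1038 0.124 ]
top 0.038 496 ztop 0.1192 xmid -0.0028 y [0.0318 0.0438]
top -0.038 445 ztop 0.1191 xmid -0.0027 y [-0.0461 -0.03  ]
top -0.114 404 ztop 0.1196 xmid -0.0026 y [-0.1262 -0.1024]
```

View pics/c9.png

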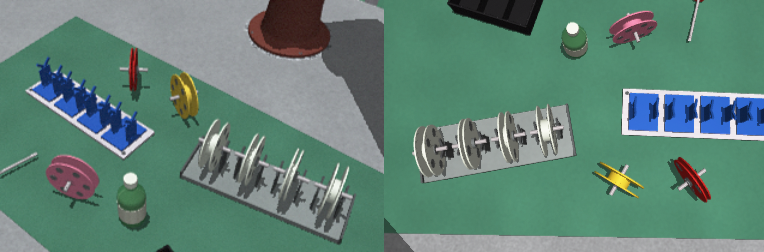

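All four reels are seated in both views: tops at about 118-120 mm, and along the rack each reel sits within 2 mm of its place. The bottle is unmoved at (132, 198) in the left half and the gripper is clear.

```bash
python3 -c "
from plant import *
print(job_done())"
```

```text
the job is handed in; nothing more can be done
None
```

All four reels are in the rack in reverse order, seated and released; the bottle is still standing where it was, and the job was handed in at about 29 s of the 109 s allowed (no verdict was returned).

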